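# Check the driver board and draw the tuning core

### The arm

A 7-joint arm with a two-finger parallel gripper is mounted at the origin on the work surface. World frame = base frame: x ahead of the robot, y to its left, z up, the work surface at z = 0. Lengths are in m, angles in rad, forces in N, time in s.
With the tool pointing down it reaches from about 0.4 to 0.925 m from the base axis. Payload 5.6 kg.
Tool frame: the origin (TCP) lies midway between the tips of the shut fingers; the grasp point (between the pads) lies 19 mm behind it; z points along the fingers, y is the line along which they close (so a half turn about z gives the same grasp; the last joint's range is limited). The gripper opens to 85 mm and grips with 20 to 120 N. Pads are 22 mm wide; open, the fingers measure 114 mm over their backs; the gripper's body (76 mm by 85 mm) begins 54 mm behind the grasp point. The pads swing forward as they close: fully open they stand 13 mm farther back than shut.
Start: joints at [1.08, 0.468, -0.012, 1.603, 0.006, 1.071, -0.056], TCP at [0.281, -0.586, 0.231] pointing down, gripper open.
Joint ranges: [-2.53, 2.53], [-0.31, 2.02], [-1.57, 1.55], [0.28, 2.44], [-1.29, 4.43], [0.15, 1.84], [-2.92, 2.92]. Speed limits (rad/s): [2.57, 2.57, 3.14, 3.14, 3.14, 3.14, 3.14].

### API

Orientations are given as [roll, pitch, yaw] about the fixed x, y, z axes, in that order (R = Rz(yaw) Ry(pitch) Rx(roll)).
In Python, from workcell import bot gives the robot as it stands.
- The arm moves only by the shell command python3 -m creep 'ROWS'. ROWS is JSON, a list of rows, each a list of 7 numbers: the shift along the world's x, y, z in cm, then the turn, a rotation vector about the world's x, y, z in degrees, then the opening in per cent of the stroke, from 0 (shut) to 100 (fully open). A call has 1 to 10 rows; each row shifts and turns the commanded pose from where the row before left it; what a row does not reach is not made up. A row lasts 1/12 s, in which the tool goes at most 41.7 mm and 7.16 degrees, less where a joint would pass 70% of its speed; a pose out of reach is approached as far as the arm can. A call with a gripper value outside its range is refused whole. The fingers move at their own pace and stop on an object; the grip force is fixed at half the most. Time passes only in rows, so rows that do not move let the fingers close. It gives the time, the measured TCP pose, the force, the opening and the grip force at its end, in the units of the state.
- bot.get_obs(): the state, without advancing time (a new reading comes with each control period).
- bot.camera(name): name is "side" or "top" or "wrist"; returns the picture (400x640x3 uint8, red, green, blue); there is no depth.
- bot.camera_info(name): a dict with "camera_matrix" (3x3 intrinsics, pixels), "rvec" (rotation vector, rad) and "tvec" (3), from world to camera coordinates, as OpenCV has them. Camera axes: x right, y down, z forward; pixel columns grow to the right and rows downward; lengths in m; the calibration is good to about 2 mm. A picture is of the moment at which its call begins: read the wrist's pose just before it. camera_info takes no time and is no camera call; for the wrist camera it gives the pose at the moment of the call.
- bot.sign_off(): hands the job in; it is judged then, once.
The state is a dict: "clock": time; "q": joint angles; "qd": joint speeds; "joint_efforts": joint torques, N m; "tcp_pos": TCP position; "orientation": TCP orientation; "contact_force": force on the tool from outside, world axes, zero at the start; "ft_torque": the same for the moment, N m; "opening": opening from 0.0 (shut) to 1.0 (fully open); "gripper_force": force on a finger pad.
Only numpy, scipy, OpenCV 4.12 (cv2) and the standard library are available. Lean on these libraries where they do the work, as an engineer would, in place of code of your own. Each camera call takes 0.05 s, during which the arm holds its last target. There are 200 camera calls.

### The job

Before handling the coil, check that the driver board is dead: take the cordless probe from its rack and touch its tip on the round brass terminal and then on the square one, pausing half a second on each, and hang the probe back in its rack. Then pull the core straight up out of the copper-wound coil by 40 mm, without jamming it and without taking it all the way out, and finish while still holding it steady there. Leave the other things on the bench where they are.

Things in the scene. Friction and masses are not known exactly. Their poses are not given: they have to be found in the camera images.
- probe: cordless test probe, loose, hanging upright in its rack by its collar, 60 g. Origin: on its axis at the underside of the black collar (32 mm across, 6 mm thick); z up along the axis. Above: round grey handle 18 mm across, 6 to 62 mm above the origin (grip it here). Below: steel shaft 9 mm across, narrowing to a 3 mm tip 70 mm below the origin
- probe_tip (a point): the probe's tip, 70 mm below the probe's origin
- probe_rack: aluminium rack, fixed to the bench, base 90 x 90 mm, with a 70 x 70 mm top plate on two side walls; origin: centre of its underside; its place and yaw vary
- rack_hole (a point): centre of the 16 mm through hole at the upper face of the rack's top plate, 90 mm above the bench (the plate is 10 mm thick with free space below); the probe's origin lies here when it hangs home
- board: green driver board 130 x 100 mm, fixed to the bench, upper face 16 mm above the bench; origin: centre at bench level, x along the 130 mm side; place and yaw vary. Carries two black capacitor cans (22 mm across, tops at 46 mm) 35 mm to the +x side of the round terminal, a finned heat sink (top at 40 mm) 36 mm to the -y side of the square terminal, and low parts
- stud_round: the round brass terminal on the board, 18 mm across; sprung: it gives up to 6 mm downward, about 4 N when fully down; origin 16 mm below its top
- stud_square: the square brass terminal on the board, 22 x 22 mm; sprung like the round one, 50 mm from it on the board's -x side; origin 16 mm below its top
- round_top (a point): centre of the top face of the round terminal, 40 mm above the bench
- square_top (a point): centre of the top face of the square terminal, 40 mm above the bench
- coil_stand: white coil stand, fixed to the bench: base 110 x 90 x 12 mm and a 46 mm square block wound with copper wire, top 92 mm above the bench, with a vertical bore; origin: centre of its underside; its place and yaw vary
- bore_mouth (a point): centre of the mouth of the bore, at the top face of the coil stand; z up along the bore. The bore is 19.5 mm across and 80 mm deep
- core: tuning core, loose, about 200 g, fully home in the bore at the start. Origin: on its axis at its flange's underside, which rests on the bore's mouth; z up. Below: dark rod 18 mm across, 75 mm long, with a thin bright ring line 40 mm below the flange (level with the mouth when drawn 40 mm). Above: flange 30 mm across, 5 mm thick, then a knurled grip 22 mm across, 5 to 47 mm above the origin
- implant_ring_a: bystander: steel ring 38 mm across, 22 mm high, standing between the task's things; origin at its underside
- implant_ring_b: bystander: a second such ring; origin at its underside
- hip_stem: bystander: steel hip implant stem about 150 mm long, lying at the back; origin at its underside near the neck
- jar: bystander: capped amber jar 68 mm across, 100 mm high; origin at its underside
- screwdriver: bystander: screwdriver lying near the robot; origin at its underside
- bobbin: bystander: small wound bobbin 44 mm across, 32 mm high; origin at its underside
- spare_core: bystander: plain dark rod 16 mm across, 80 mm long, lying at the back; origin at its underside
There are look-alikes about, which are no part of the job. What is shaped like the probe_rack but pink is not meant. What is shaped like the probe but pink is not meant.

How it is judged:
By the outcome, as a careful person would: the job done as asked, in the order asked, and still so for the second after the job is handed in, while the arm keeps its last pose, push and grip.
It also fails if it takes over 61 s, if anything falls off the work surface, if the arm or the gripper's body presses on something with over 40 N, if the wrist force passes 120 N, or if a joint passes its speed limit or range.

## Working session

There is one attempt and no reset: what is moved stays moved. The work goes in short steps, Python scripts to look and compute and a shell command to move; the robot and the scene stay as the last step left them, time stands still between calls to the robot, and variables do not carry over. Pictures are saved under pics/ and viewed, at most 10 in all, crops included, and the job is handed in when it is done.

```bash
mkdir -p pics
python3 - <<'E'
from workcell import bot
import cv2,numpy as np
for n in("top","side"):
    cv2.imwrite(f"pics/{n}0.png",bot.camera(n)[...,::-1]); i=bot.camera_info(n); 
    R=cv2.Rodrigues(np.array(i["rvec"]))[0]; print(n,np.round(i["camera_matrix"],1).tolist(),np.round(-R.T@np.array(i["tvec"]).ravel(),3),np.round(R,2).tolist())
o=bot.get_obs();print({k:np.round(v,3) for k,v in o.items()})
E
```

```text
top [[508.4, 0.0, 319.1], [0.0, 508.4, 200.4], [0.0, 0.0, 1.0]] [0.294 0.023 1.425] [[0.01, -1.0, 0.02], [-0.98, -0.01, -0.17], [0.17, -0.01, -0.98]]
side [[379.5, 0.0, 316.5], [0.0, 379.5, 197.3], [0.0, 0.0, 1.0]] [0.097 0.677 0.653] [[-0.84, -0.54, -0.01], [-0.31, 0.49, -0.81], [0.44, -0.68, -0.58]]
{'clock': np.float64(0.1), 'q': array([ 1.08 ,  0.468, -0.012,  1.604,  0.006,  1.071, -0.056]), 'qd': array([ 0.002, -0.003, -0.001, -0.003,  0.   , -0.   ,  0.001]), 'joint_efforts': array([ 1.0000e-03, -5.3352e+01,  2.1000e-02, -2.5197e+01,  1.1000e-02,
        4.0000e-03, -0.0000e+00]), 'tcp_pos': array([ 0.281, -0.586,  0.23 ]), 'orientation': array([-3.14 ,  0.   ,  0.448]), 'contact_force': array([ 0.287, -0.497, -0.22 ]), 'ft_torque': array([-0.023, -0.041, -0.027]), 'gripper_force': np.float64(0.0), 'opening': np.float64(1.005)}
```

View pics/top0.png

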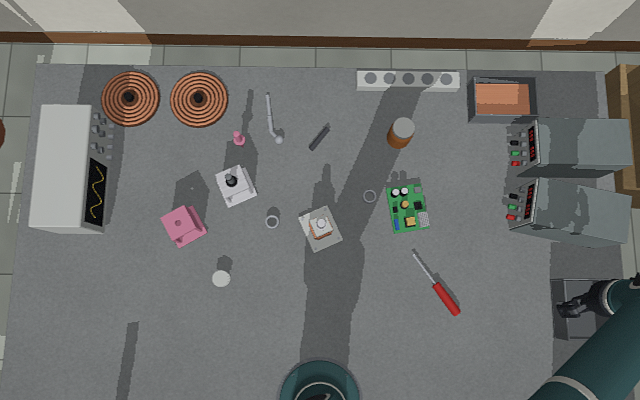

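View pics/side0.png

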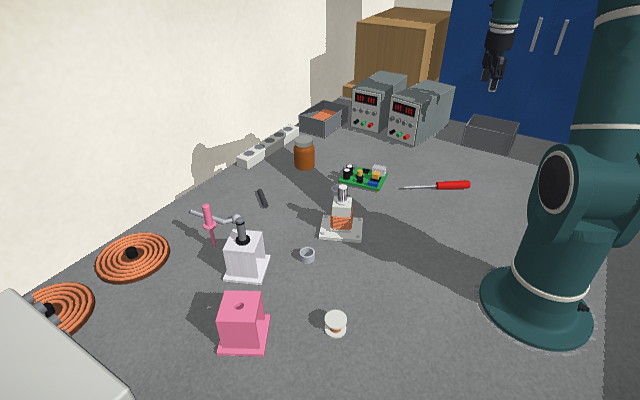

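The top view shows the rack with the probe at (233,183), the pink decoys at (184,226) and (238,138), the coil stand at (320,228) and the board at (407,206). I need enlarged crops.

Run:
```python
import cv2,numpy as np
t=cv2.imread("pics/top0.png");s=cv2.imread("pics/side0.png")
f=lambda im,x,y,w,h:cv2.resize(im[y:y+h,x:x+w],(400,300),interpolation=cv2.INTER_CUBIC)
cv2.imwrite("pics/c1.png",np.vstack([np.hstack([f(t,375,165,80,60+15)[:300],f(t,290,196,64,48)]),np.hstack([f(t,205,155,64,48),f(s,330,155,64,48)])]))
```

```text
(no output)
```

View pics/c1.png

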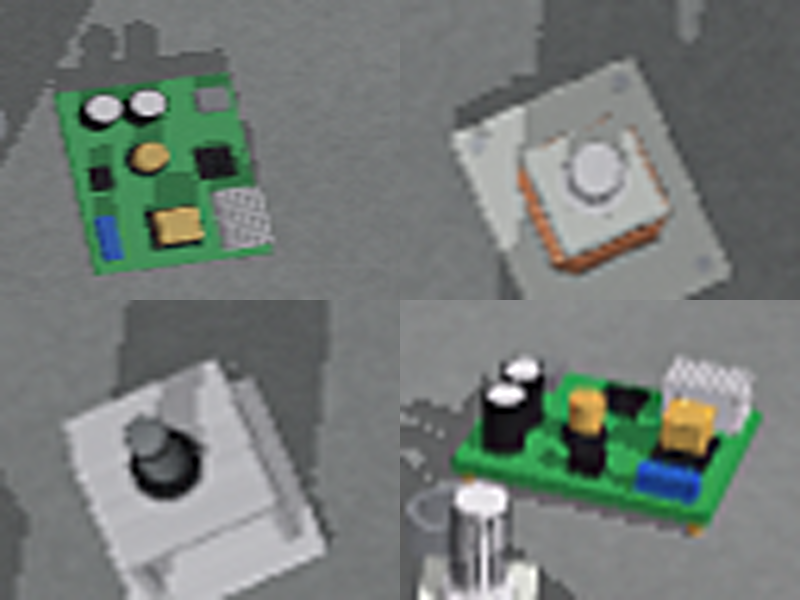

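The crop shows: round stud top at px (405.2,204.2), square stud top at (411,221), core knob top at (321.5,222.4), probe handle top at (228.2,176.1), collar centre at (231.4,181.4). Ray casting:

```bash
cat > h.py <<'E'
from workcell import bot
import cv2,numpy as np
def ray(i,px,z):
    K=np.array(i["camera_matrix"]);R=cv2.Rodrigues(np.array(i["rvec"]))[0];c=-R.T@np.array(i["tvec"]).ravel()
    d=R.T@np.linalg.solve(K,[*px,1]); return c+d*(z-c[2])/d[2]
def proj(i,p): return cv2.projectPoints(np.float64([p]),np.array(i["rvec"]),np.array(i["tvec"]),np.array(i["camera_matrix"]),None)[0].ravel()
E
python3 - <<'E'
from h import *
i=bot.camera_info("top")
for n,p,z in[("round",(405.2,204.2),.04),("square",(411,221),.04),("core",(321.5,222.4),.139),("probetop",(228.2,176.1),.152),("collar",(231.4,181.4),.096),("jar",(402,127),.1),("pinkpr",(238,136),.1),("b1",(375+57/5,165+93/4),.016),("b2",(375+97/5,165+272/4),.016),
 ("st1",(290+(628-400)/6.25,196+60/6.25),.012),("st2",(290+(730-400)/6.25,196+272/6.25),.012),("rk1",(205+65/6.25,155+125/6.25),.09),("rk2",(205+218/6.25,155+60/6.25),.09)]: print(n,np.round(ray(i,p,z),4))
w=bot.camera_info("wrist");R=cv2.Rodrigues(np.array(w["rvec"]))[0];print(np.round(-R.T@np.array(w["tvec"]).ravel(),3),np.round(R,2),np.round(w["camera_matrix"],0))
E
```

```text
round [ 0.5301 -0.2348  0.04  ]
square [ 0.4833 -0.25    0.04  ]
core [ 0.4634 -0.0015  0.139 ]
probetop [0.5781 0.2385 0.152 ]
collar [0.5763 0.2389 0.096 ]
jar [ 0.733  -0.2191  0.1   ]
pinkpr [0.7009 0.2255 0.1   ]
b1 [ 0.5793 -0.1868  0.016 ]
b2 [ 0.4523 -0.2075  0.016 ]
st1 [ 0.528  -0.0175  0.012 ]
st2 [ 0.4328 -0.0637  0.012 ]
rk1 [0.5945 0.2834 0.09  ]
rk2 [0.6241 0.219  0.09  ]
[ 0.341 -0.556  0.372] [[ 0.43 -0.9  -0.  ]
 [-0.87 -0.42  0.26]
 [-0.23 -0.11 -0.97]] [[350.   0. 318.]
 [  0. 350. 199.]
 [  0.   0.   1.]]
```

Both terminals are 49 mm apart, which is consistent. I'll move over the board for a wrist view.

```bash
python3 -m creep '[[1.9,3.4,0.2,0,0,-2.6,100],[1.9,3.4,0.2,0,0,-2.6,100],[1.9,3.4,0.2,0,0,-2.6,100],[1.9,3.4,0.2,0,0,-2.6,100],[1.9,3.4,0.2,0,0,-2.6,100],[1.9,3.4,0.2,0,0,-2.6,100],[1.9,3.4,0.2,0,0,-2.6,100],[1.9,3.4,0.2,0,0,-2.6,100],[1.9,3.4,0.2,0,0,-2.6,100],[1.9,3.4,0.2,0,0,-2.3,100]]'; python3 -m creep '[[0,0,0,0,0,0,100],[0,0,0,0,0,0,100],[0,0,0,0,0,0,100]]'
python3 - <<'E'
from h import *
i=bot.camera_info("wrist");im=bot.camera("wrist")[...,::-1];cv2.imwrite("pics/w1.png",im)
h=cv2.cvtColor(im,cv2.COLOR_BGR2HSV);m=cv2.inRange(h,(14,90,90),(32,255,255))
n,l,s,c=cv2.connectedComponentsWithStats(m)
for k in range(1,n):
    if s[k,4]>60: print(s[k],c[k].round(1),ray(i,c[k],.04).round(4))
E
```

```text
clock: 0.93
tcp_pos: [0.4718, -0.2441, 0.2512]
orientation: [-3.142, 0.0, -0.003]
contact_force: [1.1, -0.6, -0.4]
opening: 1.0
gripper_force: 0.0
clock: 1.18
tcp_pos: [0.471, -0.2463, 0.251]
orientation: [3.141, 0.001, -0.0]
contact_force: [0.6, -0.9, 0.3]
opening: 0.997
gripper_force: 0.0
[296 100  19  20 314] [305.  109.5] [ 0.5323 -0.2329  0.04  ]
[307 145  26  26 538] [319.2 157.7] [ 0.4852 -0.2467  0.04  ]
```

View pics/w1.png

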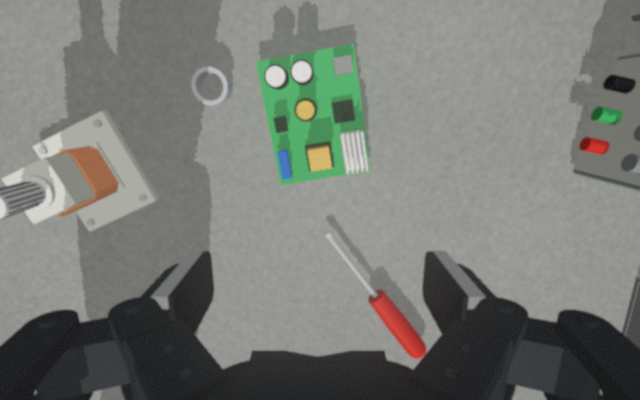

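Wrist view: round stud at (305,109), square stud at (319,158), agreeing with the top view. Next, over to the rack.

```bash
python3 -m creep '[[0.3,3.7,0,0,0,0,100],[0.3,3.7,0,0,0,0,100],[0.3,3.7,0,0,0,0,100],[0.3,3.7,0,0,0,0,100],[0.3,3.7,0,0,0,0,100],[0.3,3.7,0,0,0,0,100],[0.3,3.7,0,0,0,0,100],[0.3,3.7,0,0,0,0,100],[0.3,3.7,0,0,0,0,100],[0.3,3.7,0,0,0,0,80]]'; python3 -m creep '[[0,3.7,0,0,0,0,60],[0,3.8,0,0,0,0,60],[0,3.8,0,0,0,0,60],[0,0,0,0,0,0,60],[0,0,0,0,0,0,60],[0,0,0,0,0,0,60]]'
python3 - <<'E'
from h import *
i=bot.camera_info("wrist");im=bot.camera("wrist")[...,::-1];cv2.imwrite("pics/w2.png",im)
for p in((.577,.2387,.152),(.577,.2387,.096),(.577,.2387,.09)):print(proj(i,p).round(1))
cv2.imwrite("pics/w2c.png",cv2.resize(im[20:220,180:460],None,fx=2.8,fy=2.8,interpolation=cv2.INTER_CUBIC))
E
```

```text
clock: 2.07
tcp_pos: [0.5017, 0.1237, 0.2512]
orientation: [3.141, -0.0, -0.005]
contact_force: [0.5, -0.7, 0.1]
opening: 0.885
gripper_force: 0.0
clock: 2.57
tcp_pos: [0.502, 0.2351, 0.2507]
orientation: [3.14, 0.001, -0.003]
contact_force: [-0.2, 0.6, 1.0]
opening: 0.603
gripper_force: 0.0
[313.2  90.4]
[314.   93.1]
[314.   93.4]
```

View pics/w2c.png

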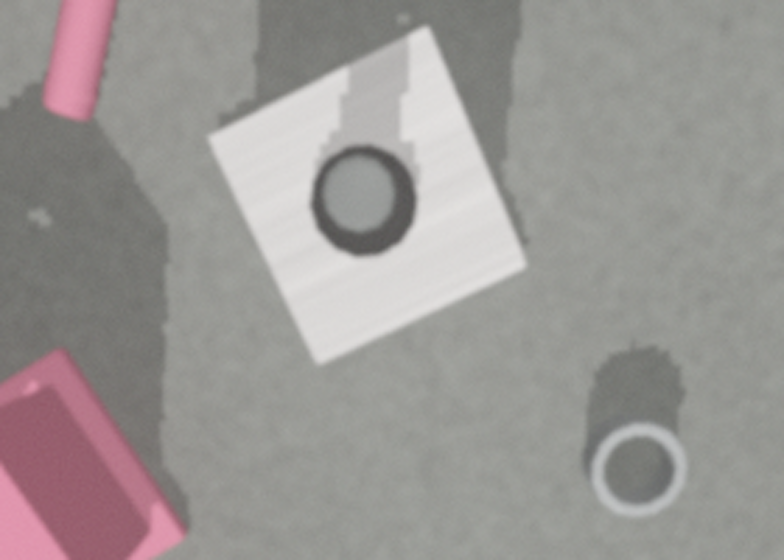

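The crop shows the handle top at px (307.5,88.9) and the collar centre at (309.6,92.1).

Run:
```python
from h import *
i=bot.camera_info("wrist")
print(ray(i,(307.5,88.9),.152),ray(i,(309.6,92.1),.096));g=lambda x,y:(180+x/2.8,20+y/2.8)
P=[ray(i,g(*p),.09) for p in((429,27),(209,135),(319,363),(526,265))]
print(np.round(P,4),np.mean(P,0).round(4)); print(bot.get_obs()["tcp_pos"])
```

```text
[0.57813088 0.24180533 0.152     ] [0.57800324 0.24162573 0.096     ]
[[0.6254 0.2226 0.09  ]
 [0.597  0.2862 0.09  ]
 [0.5308 0.2558 0.09  ]
 [0.5599 0.193  0.09  ]] [0.5783 0.2394 0.09  ]
[0.50214357 0.23452649 0.25085176]
```

```bash
python3 -m creep '[[3.8,0.3,0,0,0,0,60],[3.8,0.3,0,0,0,0,60],[0,0,-1.5,0,0,0,60],[0,0,-3,0,0,0,60],[0,0,-3,0,0,0,60],[0,0,-3,0,0,0,60],[0,0,-2.5,0,0,0,60],[0,0,-1.3,0,0,0,60],[0,0,0,0,0,0,60],[0,0,0,0,0,0,50]]'; python3 -m creep '[[0,0,0,0,0,0,35],[0,0,0,0,0,0,20],[0,0,0,0,0,0,8],[0,0,0,0,0,0,0],[0,0,0,0,0,0,0],[0,0,0,0,0,0,0],[0,0,0,0,0,0,0]]'
```

```text
clock: 3.45
tcp_pos: [0.578, 0.2418, 0.1085]
orientation: [3.141, 0.0, -0.003]
contact_force: [0.4, 0.1, 0.7]
opening: 0.506
gripper_force: 0.0
clock: 4.03
tcp_pos: [0.5787, 0.2433, 0.1103]
orientation: [-3.141, -0.003, -0.001]
contact_force: [-0.9, -0.2, 6.3]
opening: 0.194
gripper_force: 58.3
```

```bash
python3 -m creep '[[0,0,0.5,0,0,0,0],[0,0,1,0,0,0,0],[0,0,1.5,0,0,0,0],[0,0,2,0,0,0,0],[0,0,2,0,0,0,0],[0,0,2,0,0,0,0],[0,0,2,0,0,0,0],[0,0,1,0,0,0,0],[0,0,0,0,0,0,0],[0,0,0,0,0,0,0]]'
python3 - <<'E'
from h import *
o=bot.get_obs();t=o["tcp_pos"];print(t,o["contact_force"],o["ft_torque"])
w=[];
for n in("side","top"):
    i=bot.camera_info(n);im=bot.camera(n)[...,::-1]
    for dz in(-.090,-.020,.04):print(n,dz,proj(i,t+[0,0,dz]).round(1))
    x,y=proj(i,t-[0,0,.05]).astype(int);w.append(cv2.resize(im[y-40:y+40,x-35:x+35],(350,400),interpolation=cv2.INTER_CUBIC));print(x-35,y-40)
cv2.imwrite("pics/l1.png",np.hstack(w))
E
```

```text
clock: 4.87
tcp_pos: [0.5773, 0.2431, 0.2285]
orientation: [-3.141, -0.0, -0.001]
contact_force: [0.1, -0.0, -1.5]
opening: 0.193
gripper_force: 58.5
[0.57726521 0.24310143 0.22852408] [ 0.14047752 -0.03413681 -1.49652859] [-0.02454013 -0.01234931 -0.00721135]
side -0.09 [239.5 223.9]
side -0.02 [235.  197.2]
side 0.04 [230.8 171.9]
202 168
top -0.09 [227.3 177.6]
top -0.02 [222.6 171.3]
top 0.04 [218.2 165.4]
189 134
```

View pics/l1.png

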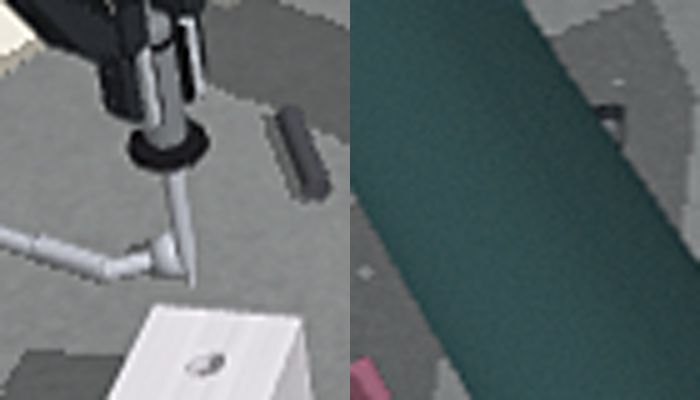

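Side view: the tip is at about (240.6,225) against a predicted (239.5,223.9), so the probe hangs straight in the grip. Going to the round terminal.

```bash
python3 -m creep '[[-0.4,-4,0,0,0,0,0],[-0.4,-4,0,0,0,0,0],[-0.4,-4,0,0,0,0,0],[-0.4,-4,0,0,0,0,0],[-0.4,-4,0,0,0,0,0],[-0.4,-4,0,0,0,0,0],[-0.4,-4,0,0,0,0,0],[-0.4,-4,0,0,0,0,0],[-0.4,-4,0,0,0,0,0],[-0.4,-4,0,0,0,0,0]]' ; python3 -m creep '[[-0.4,-4,0,0,0,0,0],[-0.2,-3.6,0,0,0,0,0],[0,0,-2,0,0,0,0],[0,0,-3,0,0,0,0],[0,0,-2,0,0,0,0],[0,0,-1,0,0,0,0],[0,0,0,0,0,0,0],[0,0,0,0,0,0,0],[0,0,0,0,0,0,0]]'
python3 - <<'E'
from h import *
o=bot.get_obs();t=o["tcp_pos"];print(t,o["contact_force"],o["opening"])
w=[]
i=bot.camera_info("side");im=bot.camera("side")[...,::-1];print(proj(i,t-[0,0,.09]))
x,y=proj(i,t-[0,0,.09]).astype(int);w=cv2.resize(im[y-40:y+30,x-40:x+40],(560,490),interpolation=cv2.INTER_CUBIC);print(x-40,y-40)
cv2.imwrite("pics/r1.png",w)
E
```

```text
clock: 5.8
tcp_pos: [0.5361, -0.1587, 0.2269]
orientation: [-3.141, 0.002, -0.001]
contact_force: [-0.1, -0.8, -0.5]
opening: 0.189
gripper_force: 58.7
clock: 6.55
tcp_pos: [0.5323, -0.2329, 0.1493]
orientation: [3.141, -0.002, -0.0]
contact_force: [-0.0, 0.2, -0.2]
opening: 0.197
gripper_force: 58.8
[ 0.53227933 -0.23293525  0.14927327] [-0.00253723  0.23261498 -0.20574999] 0.19714645395733968
[359.63450875 164.44281329]
319 124
```

View pics/r1.png

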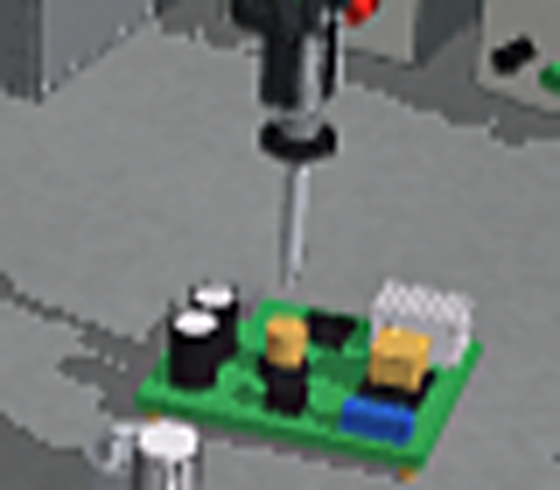

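The tip is at (360,165), 19 mm above the round top's centre at (360,170). Touching down.

```bash
python3 -m creep '[[0,0,-0.8,0,0,0,0],[0,0,-0.6,0,0,0,0],[0,0,-0.4,0,0,0,0],[0,0,-0.3,0,0,0,0],[0,0,-0.1,0,0,0,0],[0,0,0,0,0,0,0],[0,0,0,0,0,0,0],[0,0,0,0,0,0,0]]'; python3 -m creep '[[0,0,0,0,0,0,0],[0,0,0,0,0,0,0]]'
```

```text
clock: 7.27
tcp_pos: [0.5315, -0.2329, 0.1266]
orientation: [3.142, -0.0, -0.001]
contact_force: [-0.8, 1.0, 1.6]
opening: 0.199
gripper_force: 58.8
clock: 7.43
tcp_pos: [0.5314, -0.2329, 0.1265]
orientation: [3.142, -0.0, -0.001]
contact_force: [-0.8, 0.8, 1.1]
opening: 0.193
gripper_force: 58.8
```

```bash
python3 -m creep '[[0,0,0,0,0,0,0],[0,0,0,0,0,0,0],[0,0,0,0,0,0,0]]'; python3 -m creep '[[0,0,0,0,0,0,0],[0,0,0,0,0,0,0],[0,0,0,0,0,0,0]]';python3 -m creep '[[0,0,0.6,0,0,0,0],[0,0,1.2,0,0,0,0],[0,0,0.4,0,0,0,0],[0,0,0,0,0,0,0]]';  python3 -m creep '[[0,0,0,0,0,0,0],[0,0,0,0,0,0,0]]'
```

```text
clock: 7.68
tcp_pos: [0.5314, -0.2329, 0.1264]
orientation: [3.142, -0.0, -0.001]
contact_force: [-1.1, 0.1, 1.4]
opening: 0.195
gripper_force: 58.8
clock: 7.93
tcp_pos: [0.5314, -0.233, 0.1263]
orientation: [3.142, 0.0, -0.001]
contact_force: [-0.4, 0.6, 3.1]
opening: 0.193
gripper_force: 58.8
clock: 8.27
tcp_pos: [0.5325, -0.2333, 0.1502]
orientation: [3.14, -0.003, -0.001]
contact_force: [0.3, 0.3, -0.1]
opening: 0.197
gripper_force: 58.9
clock: 8.43
tcp_pos: [0.5312, -0.2329, 0.1482]
orientation: [3.142, 0.0, -0.001]
contact_force: [-0.8, 0.4, -0.5]
opening: 0.193
gripper_force: 58.9
```

Contact was about 2 N. Next, the square terminal.

```bash
python3 -m creep '[[-1.6,-0.5,0,0,0,0,0],[-1.6,-0.5,0,0,0,0,0],[-1.5,-0.4,0,0,0,0,0],[0,0,0,0,0,0,0],[0,0,0,0,0,0,0],[0,0,-0.8,0,0,0,0],[0,0,-0.6,0,0,0,0],[0,0,-0.4,0,0,0,0],[0,0,-0.3,0,0,0,0],[0,0,-0.1,0,0,0,0]]'; python3 -m creep '[[0,0,0,0,0,0,0],[0,0,0,0,0,0,0],[0,0,0,0,0,0,0]]'
python3 - <<'E'
from h import *
i=bot.camera_info("side");im=bot.camera("side")[...,::-1];t=bot.get_obs()["tcp_pos"];x,y=proj(i,t-[0,0,.09]).astype(int)
cv2.imwrite("pics/s1.png",cv2.resize(im[y-40:y+30,x-40:x+40],(560,490),interpolation=cv2.INTER_CUBIC));print(x-40,y-40)
E
python3 -m creep '[[0,0,0,0,0,0,0],[0,0,0,0,0,0,0],[0,0,0,0,0,0,0]]';python3 -m creep '[[0,0,0,0,0,0,0],[0,0,0,0,0,0,0],[0,0,0,0,0,0,0]]'
```

```text
clock: 9.27
tcp_pos: [0.4847, -0.2464, 0.1256]
orientation: [-3.141, 0.0, -0.0]
contact_force: [-0.4, 1.7, 2.0]
opening: 0.194
gripper_force: 59.1
clock: 9.52
tcp_pos: [0.4847, -0.2465, 0.1265]
orientation: [-3.141, -0.0, -0.001]
contact_force: [-0.1, 2.4, 1.9]
opening: 0.197
gripper_force: 59.0
335 133
clock: 9.82
tcp_pos: [0.4845, -0.2469, 0.1265]
orientation: [3.142, -0.0, -0.001]
contact_force: [0.6, 1.6, 1.5]
opening: 0.195
gripper_force: 59.0
clock: 10.07
tcp_pos: [0.4845, -0.247, 0.1264]
orientation: [3.142, -0.0, -0.001]
contact_force: [-0.1, 1.2, 2.5]
opening: 0.193
gripper_force: 59.0
```

View pics/s1.png

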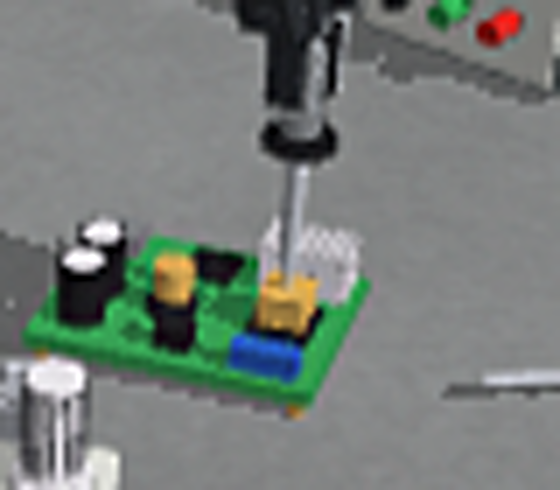

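The tip sits on the middle of the square top at crop (289,288). Back to the rack.

```bash
python3 -m creep '[[0,0,1,0,0,0,0],[0,0,2,0,0,0,0],[0,0,3,0,0,0,0],[0,0,3,0,0,0,0],[0.7,1.5,1.3,0,0,0,0],[0.7,3.9,0,0,0,0,0],[0.7,3.9,0,0,0,0,0],[0.7,3.9,0,0,0,0,0],[0.7,3.9,0,0,0,0,0],[0.7,3.9,0,0,0,0,0]]'; python3 -m creep '[[0.7,4,0,0,0,0,0],[0.7,4,0,0,0,0,0],[0.7,4,0,0,0,0,0],[0.7,4,0,0,0,0,0],[0.7,4,0,0,0,0,0],[0.7,4,0,0,0,0,0],[0.9,4,0,0,0,0,0],[0.7,0,0,0,0,0,0],[0,0,0,0,0,0,0],[0,0,0,0,0,0,0]]';python3 -m creep '[[0,0,0,0,0,0,0],[0,0,0,0,0,0,0]]'
```

```text
clock: 10.9
tcp_pos: [0.5263, -0.0361, 0.23]
orientation: [3.14, -0.0, -0.002]
contact_force: [0.8, -0.3, -0.5]
opening: 0.193
gripper_force: 58.8
clock: 11.73
tcp_pos: [0.5846, 0.2422, 0.229]
orientation: [3.14, 0.001, -0.001]
contact_force: [-0.4, -0.7, -0.1]
opening: 0.196
gripper_force: 58.9
clock: 11.9
tcp_pos: [0.5845, 0.2411, 0.2294]
orientation: [3.14, 0.0, -0.003]
contact_force: [-0.4, 0.2, -0.5]
opening: 0.194
gripper_force: 58.9
```

```bash
python3 -m creep '[[-0.7,0.1,0,0,0,0,0],[0,0,0,0,0,0,0],[0,0,0,0,0,0,0]]'
python3 - <<'E'
from h import *
i=bot.camera_info("side");im=bot.camera("side")[...,::-1];t=bot.get_obs()["tcp_pos"];print(t,proj(i,t-[0,0,.09]),proj(i,[t[0],t[1],.09]))
r=im[230:252,225:262];g=cv2.cvtColor(r,cv2.COLOR_BGR2GRAY);m=((g<150)*255).astype(np.uint8)
n,l,s,c=cv2.connectedComponentsWithStats(m)
for k in range(1,n):print(s[k],c[k]+[225,230])
print((g[4:18,8:30]))
E
```

```text
clock: 12.15
tcp_pos: [0.5769, 0.2437, 0.2296]
orientation: [3.141, -0.0, -0.001]
contact_force: [0.1, -0.0, -1.2]
opening: 0.195
gripper_force: 58.9
[0.57721863 0.24374355 0.22960848] [239.250861  223.6988115] [242.17256451 241.09771805]
[ 0  0  7 14 51] [226.80392157 234.45098039]
[30  0  7  1  7] [258. 230.]
[17  9  5  4 10] [244.4 240.6]
[[222 224 224 223 225 224 223 229 228 223 221 223 222 224 224 218 221 224
  227 228 224 223]
 [224 223 223 224 226 223 226 228 226 222 221 223 222 224 220 217 221 227
  228 226 223 224]
 [224 223 223 223 225 223 228 228 223 219 222 223 224 224 217 221 224 227
  228 223 223 223]
 [223 223 223 225 223 225 229 226 226 224 226 224 226 222 219 223 227 228
  226 222 224 222]
 [223 223 223 225 223 227 229 226 231 232 225 203 202 201 224 224 228 229
  224 222 224 220]
 [223 224 224 223 225 228 231 224 207 203 193 162 122 132 229 227 227 227
  222 223 223 221]
 [224 223 224 223 227 230 218 199 211 211 199 118 126 127 231 229 228 225
  223 223 222 223]
 [224 224 224 226 229 229 172 200 206 199 174 118 132 189 231 228 229 222
  223 223 221 222]
 [224 223 223 226 228 228 201 201 175 133 145 149 190 232 230 228 226 221
  224 222 223 224]
 [222 223 225 227 227 224 223 211 212 193 215 226 227 228 228 230 222 223
  224 221 223 223]
 [223 222 226 227 226 221 222 225 228 230 225 220 225 227 227 227 220 224
  224 222 224 223]
 [223 223 227 227 223 219 223 224 224 225 218 221 224 227 229 224 221 224
  223 223 224 224]
 [223 225 227 226 222 221 223 223 225 223 218 223 226 227 229 222 223 223
  223 223 224 225]
 [224 227 227 223 220 223 223 224 226 219 220 225 227 229 225 220 224 223
  224 224 224 228]]
```

```bash
python3 -m creep '[[0.1,-0.2,0,0,0,0,0],[0,0,0,0,0,0,0],[0,0,-2,0,0,0,0],[0,0,-2,0,0,0,0],[0,0,-1.5,0,0,0,0],[0,0,-1,0,0,0,0],[0,0,-1,0,0,0,0],[0,0,0,0,0,0,0]]'; python3 -m creep '[[0,0,-1,0,0,0,0],[0,0,-1,0,0,0,0],[0,0,-1,0,0,0,0],[0,0,-0.5,0,0,0,0],[0,0,-0.4,0,0,0,0],[0,0,0,0,0,0,0],[0,0,0,0,0,0,0]]'
```

```text
clock: 12.87
tcp_pos: [0.5776, 0.2415, 0.1523]
orientation: [3.14, 0.003, -0.001]
contact_force: [-0.6, 0.6, 0.2]
opening: 0.192
gripper_force: 58.9
clock: 13.45
tcp_pos: [0.5784, 0.2421, 0.1152]
orientation: [3.142, 0.0, -0.001]
contact_force: [0.5, -0.5, -0.6]
opening: 0.197
gripper_force: 58.9
```

```bash
python3 -m creep '[[0,0,-0.2,0,0,0,0],[0,0,-0.2,0,0,0,0],[0,0,0,0,0,0,0],[0,0,0,0,0,0,0]]'; python3 -m creep '[[0,0,-0.1,0,0,0,0],[0,0,0,0,0,0,0],[0,0,0,0,0,0,0]]'
```

```text
clock: 13.78
tcp_pos: [0.5784, 0.242, 0.1114]
orientation: [3.142, -0.0, -0.001]
contact_force: [0.3, 0.4, -1.4]
opening: 0.192
gripper_force: 58.9
clock: 14.03
tcp_pos: [0.5785, 0.2421, 0.1104]
orientation: [-3.141, -0.0, -0.001]
contact_force: [2.0, 0.2, -0.2]
opening: 0.197
gripper_force: 59.0
```

```bash
python3 -m creep '[[0,0,-0.05,0,0,0,0],[0,0,0,0,0,0,0],[0,0,0,0,0,0,23],[0,0,0,0,0,0,28],[0,0,0,0,0,0,40],[0,0,0,0,0,0,60],[0,0,0,0,0,0,60],[0,0,0,0,0,0,60],[0,0,0,0,0,0,60]]'; python3 -m creep '[[0,0,1,0,0,0,60],[0,0,2,0,0,0,60],[0,0,3,0,0,0,60],[0,0,3,0,0,0,60],[0,0,3,0,0,0,60],[-3,0,2,0,0,0,60],[-4,0,0,0,0,0,60],[0,0,0,0,0,0,60],[0,0,0,0,0,0,60]]'
python3 - <<'E'
from h import *
i=bot.camera_info("wrist");im=bot.camera("wrist")[...,::-1]
a=cv2.resize(im[40:140,250:370],(480,400),interpolation=cv2.INTER_CUBIC)
s=bot.camera("side")[...,::-1];b=cv2.resize(s[200:290,205:280],(320,400),interpolation=cv2.INTER_CUBIC)
cv2.imwrite("pics/h1.png",np.hstack([a,b])[:, :800]);print(bot.get_obs()["tcp_pos"])
E
```

```text
clock: 14.78
tcp_pos: [0.5784, 0.242, 0.1097]
orientation: [3.142, 0.0, -0.001]
contact_force: [0.0, 0.1, -0.2]
opening: 0.598
gripper_force: 0.0
clock: 15.53
tcp_pos: [0.5066, 0.2425, 0.2512]
orientation: [3.141, -0.001, 0.002]
contact_force: [0.9, 0.0, 0.2]
opening: 0.594
gripper_force: 0.0
[0.50910789 0.24192693 0.25056392]
```

View pics/h1.png

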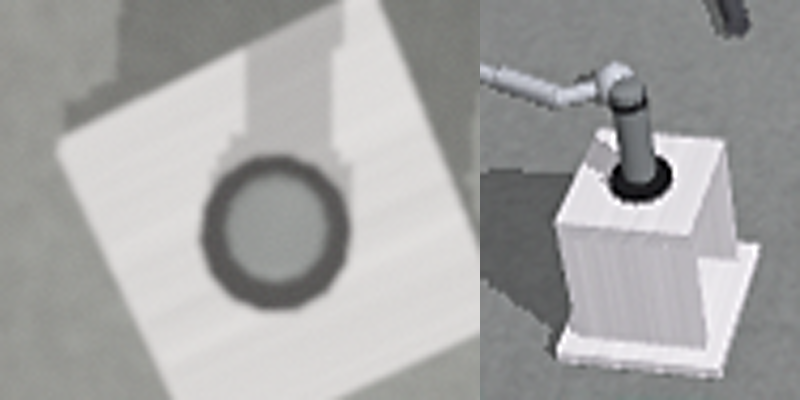

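The probe is home and upright, with its handle at (277,228) concentric with the collar in the crop. On to the core.

```bash
python3 -m creep '[[-0.4,-2,0,0,0,0,60],[-1.3,-3.6,0,0,0,0,60],[-1.3,-3.6,0,0,0,0,60],[-1.3,-3.6,0,0,0,0,60],[-1.3,-3.6,0,0,0,0,60],[-1.3,-3.6,0,0,0,0,60],[-1.3,-3.6,0,0,0,0,60],[-0.2,-0.6,0,0,0,0,60],[0,0,0,0,0,0,60],[0,0,0,0,0,0,60]]'
python3 -m creep '[[0,0,0,0,0,0,60],[0,0,0,0,0,0,60]]'
python3 - <<'E'
from h import *
i=bot.camera_info("wrist");im=bot.camera("wrist")[...,::-1]
c=proj(i,(.4634,-.0015,.139));print(c,proj(i,(.4744,-.0015,.139)),proj(i,(.4634,-.0015,.097)),bot.get_obs()["tcp_pos"])
x,y=c.astype(int);crop=cv2.resize(im[y-50:y+50,x-60:x+60],(720,600),interpolation=cv2.INTER_CUBIC);print(x-60,y-50)
cv2.imwrite("pics/k1.png",crop)
g=cv2.GaussianBlur(cv2.cvtColor(crop,cv2.COLOR_BGR2GRAY),(0,0),3)
h=cv2.HoughCircles(g,cv2.HOUGH_GRADIENT,1.5,30,param1=60,param2=30,minRadius=70,maxRadius=150)
for X,Y,r in (h[0][:5] if h is not None else []):
    p=(x-60+X/6-.5,y-50+Y/6-.5);print(p,r/6,ray(i,p,.139))
E
```

```text
clock: 16.47
tcp_pos: [0.4255, 0.0002, 0.2501]
orientation: [-3.141, -0.001, -0.002]
contact_force: [0.1, 0.9, -0.1]
opening: 0.597
gripper_force: 0.0
clock: 16.63
tcp_pos: [0.4252, 0.0015, 0.2498]
orientation: [-3.141, -0.0, 0.002]
contact_force: [-0.5, -0.3, -0.5]
opening: 0.595
gripper_force: 0.0
[323.70687185 144.88341683] [323.79620348 129.25433503] [322.92450531 139.32875033] [0.42497096 0.00148312 0.24969914]
263 94
```

View pics/k1.png

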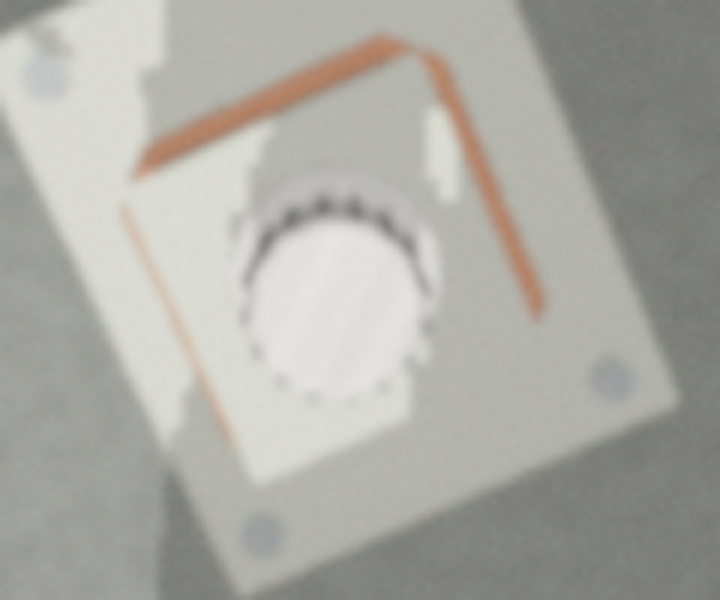

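Picture: knob top centre at px (318.6,144.6), which puts the core at about (0.4637, 0.0021). Descending on it.

```bash
python3 -m creep '[[2,0.05,0,0,0,0,60],[1.9,0,0,0,0,0,60],[0,0,-2,0,0,0,60],[0,0,-3,0,0,0,60],[0,0,-3,0,0,0,60],[0,0,-2,0,0,0,60],[0,0,-2,0,0,0,60],[0,0,-1.6,0,0,0,60],[0,0,-1,0,0,0,60],[0,0,0,0,0,0,60]]'; python3 -m creep '[[0,0,0,0,0,0,50],[0,0,0,0,0,0,40],[0,0,0,0,0,0,32]]'
```

```text
clock: 17.52
tcp_pos: [0.4622, 0.0014, 0.1019]
orientation: [-3.141, 0.004, 0.001]
contact_force: [-0.6, 0.2, 0.4]
opening: 0.604
gripper_force: 0.0
clock: 17.77
tcp_pos: [0.4643, 0.0008, 0.1048]
orientation: [3.142, -0.002, -0.001]
contact_force: [0.4, -0.1, 0.4]
opening: 0.322
gripper_force: 0.0
```

```bash
python3 -m creep '[[0,0.1,0,0,0,0,30],[0,0,0,0,0,0,26],[0,0,0,0,0,0,22]]'; python3 -m creep '[[0,0,0,0,0,0,10],[0,0,0,0,0,0,0],[0,0,0,0,0,0,0],[0,0,0,0,0,0,0],[0,0,0,0,0,0,0]]'; python3 -m creep '[[0,0,0,0,0,0,0],[0,0,0,0,0,0,0]]'; python3 -c "
from h import *
o=bot.get_obs();print(o['contact_force'],o['ft_torque'],o['orientation'])"
```

```text
clock: 18.02
tcp_pos: [0.464, 0.0013, 0.1048]
orientation: [3.141, -0.002, -0.001]
contact_force: [-1.2, -1.2, 5.4]
opening: 0.247
gripper_force: 58.4
clock: 18.43
tcp_pos: [0.464, 0.0013, 0.1048]
orientation: [3.141, -0.002, -0.001]
contact_force: [-1.6, -1.6, 6.5]
opening: 0.238
gripper_force: 58.4
clock: 18.6
tcp_pos: [0.464, 0.0013, 0.1048]
orientation: [3.141, -0.002, -0.001]
contact_force: [0.1, -1.1, 5.6]
opening: 0.244
gripper_force: 58.4
[ 0.10195195 -1.07786125  5.6037309 ] [-0.16710647  0.19800762  0.02296605] [ 3.14108650e+00 -1.53473749e-03 -1.07652173e-03]
```

```bash
python3 -m creep '[[0,0,0.1,0,0,0,0],[0,0,0.2,0,0,0,0],[0,0,0.2,0,0,0,0],[0,0,0,0,0,0,0],[0,0,0,0,0,0,0]]'; python3 -m creep '[[0,0,0.2,0,0,0,0],[0,0,0.3,0,0,0,0],[0,0,0.2,0,0,0,0],[0,0,0,0,0,0,0],[0,0,0,0,0,0,0]]'; python3 -c "
from h import *
o=bot.get_obs();print(o['contact_force'],o['ft_torque'],o['tcp_pos'])"
```

```text
clock: 19.02
tcp_pos: [0.4634, 0.0016, 0.1089]
orientation: [-3.142, -0.0, -0.001]
contact_force: [0.7, -0.6, -1.8]
opening: 0.24
gripper_force: 58.7
clock: 19.43
tcp_pos: [0.4634, 0.0016, 0.116]
orientation: [-3.142, -0.0, -0.001]
contact_force: [-0.1, -1.8, -1.4]
opening: 0.241
gripper_force: 58.7
[-0.06203776 -1.77364133 -1.4180534 ] [-0.11980603 -0.11622432 -0.02134383] [0.46342501 0.00164289 0.11596132]
```

```bash
python3 -m creep '[[0,0,0.2,0,0,0,0],[0,0,0.3,0,0,0,0],[0,0,0.3,0,0,0,0],[0,0,0.3,0,0,0,0],[0,0,0.2,0,0,0,0],[0,0,0,0,0,0,0],[0,0,0,0,0,0,0]]'; python3 -m creep '[[0,0,0.3,0,0,0,0],[0,0,0.3,0,0,0,0],[0,0,0.3,0,0,0,0],[0,0,0.3,0,0,0,0],[0,0,0.2,0,0,0,0],[0,0,0.1,0,0,0,0],[0,0,0,0,0,0,0],[0,0,0,0,0,0,0],[0,0,0,0,0,0,0]]'
python3 - <<'E'
from h import *
o=bot.get_obs();print(o['contact_force'],o['ft_torque'],o['tcp_pos'],o['orientation'])
i=bot.camera_info("side");im=bot.camera("side");t=o['tcp_pos'];g=cv2.cvtColor(im,cv2.COLOR_RGB2GRAY)
for n,z in(("tip",t[2]),("flange",.132),("mouth",.092)):print(n,proj(i,[t[0],t[1],z]).round(1))
x,y=proj(i,[t[0],t[1],.112]).round().astype(int);print(x-8,y-16);print(g[y-16:y+16,x-8:x+9])
cv2.imwrite("pics/f1.png",im[...,::-1])
E
```

```text
clock: 20.02
tcp_pos: [0.4634, 0.0016, 0.1289]
orientation: [3.142, -0.0, -0.001]
contact_force: [0.5, -0.7, -0.7]
opening: 0.243
gripper_force: 58.7
clock: 20.77
tcp_pos: [0.4634, 0.0015, 0.1437]
orientation: [3.142, 0.0, -0.001]
contact_force: [-0.0, -0.5, -1.7]
opening: 0.243
gripper_force: 58.7
[-0.01198305 -0.51868165 -1.71648574] [-0.06336057 -0.08677892 -0.03429793] [0.46336607 0.001535   0.14372494] [ 3.14155576e+00  9.93997225e-05 -8.92607108e-04]
tip [342.1 184.1]
flange [342.  188.1]
mouth [341.6 201.3]
334 179
[[103  43  23  48  27  26  34  36 116 167  89 146  92 142  16 191 121]
 [103  40  26  28  27  26  31  55 115 170  54 147  96  93   1 193 121]
 [100  42  25  28  30  24  37  54 112 170  53 146 108  96   2 185 124]
 [112  42  25  29  29  27  42  57 106 167  68 155 143 103  22  99 117]
 [152  38  29  26  29  27  35  69 108 166 111 193 140  97  66  77  85]
 [151  28  30  28  31  25  43  53 112 164 107 189 142  94  83  83  82]
 [174  76  23  25  25  22  34  51 111 163 102 190 126  99 113  86  89]
 [204 138  90  67  40  17  31  60 110 170  72 195  72 158 198  97 101]
 [17
[... 1000 characters left out ...]
148 156 143  29  39  52  63  69  67  50 202 233 232 166 170]
 [227 229 166 173 145  30  28  42  55  62  58  60 200 227 223 226 234]
 [223 222 225 232 203 101 108  75  67  80 106 134 209 222 220 221 230]
 [221 219 220 222 229 204 236 175 150 164 218 232 225 220 219 221 232]
 [222 220 220 221 222 224 226 230 231 229 225 222 220 219 219 221 235]
 [218 217 216 216 218 218 220 221 222 221 222 221 221 220 221 223 237]
 [180 179 179 179 190 192 203 203 204 202 215 215 214 218 217 219 233]
 [172 172 171 171 170 170 169 168 170 169 167 167 167 179 179 182 196]
 [174 174 174 174 173 173 173 172 173 173 174 173 173 172 172 173 186]
 [175 174 173 174 174 173 174 174 174 174 174 173 173 174 174 176 187]]
```

```bash
python3 -m creep '[[0,0,0.1,0,0,0,0],[0,0,0,0,0,0,0],[0,0,0,0,0,0,0],[0,0,0,0,0,0,0],[0,0,0,0,0,0,0],[0,0,0,0,0,0,0]]'
python3 - <<'E'
from h import *
z=[]
for k in range(3):
    g=cv2.cvtColor(bot.camera("side"),cv2.COLOR_RGB2GRAY);z.append(bot.get_obs()["tcp_pos"])
print(np.round(z,4));print(g[189:206,338:348])
E
```

```text
clock: 21.32
tcp_pos: [0.4634, 0.0015, 0.1448]
orientation: [3.142, 0.0, -0.001]
contact_force: [-0.4, -0.2, -1.9]
opening: 0.239
gripper_force: 58.7
[[0.4634 0.0015 0.1448]
 [0.4634 0.0015 0.1448]
 [0.4634 0.0016 0.1448]]
[[144 162 214 211 203 203 225 200 235 240]
 [136 157 203 229 228 230 233 234 237 215]
 [183  91 141 159 174 186 200 202 157 153]
 [170  58  19  53  93  95  99  45  87 131]
 [172  66  31  43  50  59  64  58 119 136]
 [178  62  38  47  59  68  70  62 121 137]
 [181  29  35  50  60  69  70  64 117 135]
 [210  33  37  51  61  70  73  64 112 139]
 [245  39  37  51  60  71  71  62 123 158]
 [168  30  39  52  62  70  71  59 123 160]
 [173  31  41  51  61  71  70  56 159 156]
 [171  33  41  51  62  71  69  50 245 173]
 [146  29  37  51  62  69  67  45 202 232]
 [135  29  35  42  53  60  66  67 199 226]
 [203  94 103  87  76 108 123 159 207 222]
 [230 189 214 193 169 218 212 230 224 220]
 [222 225 227 228 228 226 224 221 219 219]]
```

```bash
python3 -m creep '[[0,0,0,0,0,0,0],[0,0,0,0,0,0,0],[0,0,0,0,0,0,0],[0,0,0,0,0,0,0]]'; python3 -c "
from workcell import bot
print(bot.sign_off())"
```

```text
clock: 21.8
tcp_pos: [0.4634, 0.0016, 0.1448]
orientation: [3.142, 0.0, -0.001]
contact_force: [0.6, -1.0, -1.8]
opening: 0.24
gripper_force: 58.7
the job is handed in; nothing more can be done
None
```

The job is handed in at 21.8 s: I touched the probe to the round terminal and then the square one (over half a second each, about 2 N), hung it back in its rack, and am holding the core steady, drawn up 40 mm by the arm's reading.

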